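# Start the last self-tapping wing screw in an instrument lid

## Task

The lid of the low white instrument box is held by three wing-headed self-tapping screws: two are already driven down, the third still stands up high on its spring. Grip that one by its wing, push it firmly down and, while still pushing, turn it about a quarter turn clockwise so that its first thread bites; then let go, and it must stay down by itself. Leave the stoppered conical flask beside the box where it stands.

Things in the scene. Friction and masses are not known exactly. Their poses are not given: they have to be found in the camera images.
- screw_wing (a point): Centre of the wing of the screw that stands high, 49 mm above the lid: upright steel wing 40 mm long (x), 12 thick (y, grip across it), 26 tall (z, up). Below it 22 mm of shank in a 19 mm spring, then a collar 28 across, 14 tall on the lid. Driven screws: same wing, 19 mm lower, no spring seen. All three in a row along the white box (200 x 320 x 50), 100 mm apart, in any order. Turns about its z.
- press (a joint): How far the standing screw is pushed straight down, m: 0 at the start (spring up), stop at 0.014. Spring: 5 N at first, 13.5 N at the stop. The thread catches only if the screw is held 0.008 or more down while turned (0.010 to 0.013 is comfortable). Once caught it stays 0.007 to 0.008 down when released; if not caught it springs up again.
- screw (a joint): Turn of the standing screw, rad, growing clockwise seen from above: 0 to 0.15 at the start, stop at 1.8. Resistance about 0.06 N m. Pushed down, it begins to catch at about 0.5 and is safely caught beyond 0.9. Turned without pushing it only spins above the hole, and cannot then be pushed in until it is turned back.
- flask_mid (a point): Middle of the stoppered conical glass flask (76 mm across at the foot, 134 mm tall; this point is 65 mm above its foot) standing on the table by the left end of the box, seen from the robot. Leave it where it is.

How it is judged:
At the end, for the whole second after the job is handed in: The standing screw, released, stays at least 6 mm below its starting height, turned clockwise by at least 0.8 rad (46 degrees) on its joint and no longer turning; the flask is within 20 mm of where it started (value of joint press above 0.006 m and value of joint screw above 0.8 rad and velocity of joint screw below 0.1 rad/s and distance of flask_mid from where it was at the start of the episode below 0.02 m); the robot touches nothing.
It fails at once if the conical flask is knocked over or pushed more than 40 mm (distance of flask_mid from where it was at the start of the episode above 0.04 m or angle between flask_mid's own z axis and vertical above 0.5 rad).
It also fails if it takes over 32 s, if anything falls off the work surface, if the arm or the gripper's body presses on something with over 40 N, if the wrist force passes 120 N, or if a joint passes its speed limit or range.

## Robot

A 6-joint arm with a two-finger parallel gripper is mounted at the origin on the work surface. World frame = base frame: x ahead of the robot, y to its left, z up, the work surface at z = 0. Lengths are in m, angles in rad, forces in N, time in s.
With the tool pointing down it reaches from about 0.375 to 0.925 m from the base axis. Payload 5.7 kg.
Tool frame: the origin (TCP) lies on the centre line of the jaws, within the pads' length; the fingertips stand r.nose_length ahead of it and the grasp point (between the pads) lies 11 mm behind it (r.nose_length is the distance from the TCP to the fingertips, in m); z points along the fingers, y is the direction in which the jaws open and shut (so a half turn about z gives the same grasp; the last joint's range is limited). The gripper opens to 85 mm and grips with 20 to 120 N. Pads are 22 mm wide; open, the fingers measure 114 mm over their backs; the gripper's body (76 mm by 85 mm) begins 54 mm behind the grasp point. The pads swing forward as they close: fully open they stand 13 mm farther back than shut.
Start: joints at [1.07, 0.359, 1.51, -0, 1.272, -0.115], TCP at [0.226, 0.556, 0.239] pointing down, gripper open.
Joint ranges: [-2.97, 2.97], [-1.01, 2.36], [0.21, 2.38], [-0.96, 4.11], [0.2, 2.71], [-2.98, 2.98]. Speed limits (rad/s): [2.39, 2.39, 3.14, 3.14, 3.14, 3.14].

## Interface

Orientations are given as a unit quaternion [x, y, z, w].
In Python, from plant import r gives the robot as it stands. The module is installed in compiled form; this text tells all that it offers.
- The arm moves only by the tool step_arm, never from a script. Its argument "rows" is a list of rows, each an object with "linear": the shift along the tool's x, y, z in units of 50 mm (1.0 is 50 mm), a list of three; "rotation": the turn, a rotation vector about the tool's x, y, z in units of 6 degrees (1.0 is 6 degrees), a list of three; "jaw": the opening, from 0 (shut) to 1 (fully open). In form: [{"linear": [x, y, z], "rotation": [wx, wy, wz], "jaw": jaw}, ...]. A call has 1 to 20 rows; each row shifts and turns the commanded pose from where the row before left it, along the tool's axes as they then stand; what a row does not reach is not made up. A row lasts 1/8 s, in which the tool goes at most 62.5 mm and 10.7 degrees, less where a joint would pass 70% of its speed; a pose out of reach is approached as far as the arm can. A call is refused whole if a number of a shift passes 1 or a number of a turn 1, either way. A call with a gripper value outside its range is refused whole. The fingers move at their own pace and stop on an object; "newtons" is the grip in N (left out, the last holds). Time passes only in rows, so rows that do not move let the fingers close. It gives the time, the measured TCP pose, the force and the opening at its end, in the units of the state.
- r.read_state(): the state, without advancing time (a new reading comes with each control period).
- r.read_camera(name): name is "scene" or "top" or "wrist"; returns a dict with "color" (384x512x3 uint8, blue, green, red), "depth" (384x512 float32, m along the optical axis (not along the pixel's ray), 0 where there is no reading), "fov_y" (degrees; the focal length in pixels is half the picture's height over the tangent of half this angle, whatever the lens; pixels are square), "cx", "cy" (the principal point, pixels), "extrinsics" (4x4, takes a point from camera to world coordinates). Camera axes: x right, y up, looking along -z (the intrinsics and any distortion apply to the point x, -y, -z); pixel columns grow to the right and rows downward; lengths in m; the calibration is good to about 2 mm. A picture is of the moment at which its call begins.
- r.hand_in(): hands the job in, once; it reports no verdict.
Trained networks look in the newest picture that a camera, given by its name, has taken for a name from the list of things; names that differ only in an ending like _2 or _b are one class to them, and where a whole thing is asked for, a point or a joint stands for the part that bears it (a point fixed in the world has none). Each returns a list of dicts, best first, with "p" (0 to 1); they miss things now and then, are a little off and sometimes report something else, mostly with a low value. They report only what shows in the picture. A call takes as long as a camera call.
- r.find_in(camera, name): "centre" ([row, column] in pixels, amid what is visible of it).
- r.trace(camera, name): "mask" (384x512 bool, what is visible of it) and "centre" ([row, column] in pixels, amid what is visible of it).
The state is a dict: "clock": time; "qpos": joint angles; "qd": joint speeds; "tau": joint torques, N m; "eef_pos": TCP position; "tool_rot": TCP orientation; "contact_force": force on the tool from outside, world axes, zero at the start; "wrist_torque": the same for the moment, N m; "finger_gap": opening from 0.0 (shut) to 1.0 (fully open).
Only numpy, scipy, OpenCV 4.12 (cv2) and the standard library are available. Lean on these libraries where they do the work, as an engineer would, in place of code of your own. Each camera call takes 0.05 s, during which the arm holds its last target. There are 200 camera calls.

## Working session

There is one attempt and no reset: what is moved stays moved. The work goes in short steps, Python scripts to look and compute and a tool call to move; the robot and the scene stay as the last step left them, time stands still between calls to the robot, and variables do not carry over. Pictures are saved under pics/ and viewed, about 8 in all and at most 12, crops included, and the job is handed in when it is done.

Besides the shell and the picture viewer there is one more tool, called by a JSON object that holds its "op" and its "data", one argument or row to a line. step_arm: Moves the arm, as the interface text tells. Its arguments: {"type":"object","properties":{"rows":{"type":"array","items":{"type":"object","properties":{"linear":{"type":"array","items":{"type":"number"}},"rotation":{"type":"array","items":{"type":"number"}},"jaw":{"type":"number"}}}},"newtons":{"type":"number"}},"required":["rows"]}

```bash
mkdir -p pics; cat > h.py <<'E'
from plant import r
import numpy as np, cv2
from scipy.spatial.transform import Rotation as R
def cloud(c):
    h,w=c["depth"].shape; f=h/2/np.tan(np.radians(c["fov_y"])/2)
    v,u=np.mgrid[:h,:w]; d=c["depth"]
    P=np.stack([(u-c["cx"])/f*d,-(v-c["cy"])/f*d,-d],-1)
    E=np.array(c["extrinsics"]); W=P@E[:3,:3].T+E[:3,3]; W[d==0]=np.nan
    return W
E
python3 - <<'E'
from h import *
s=r.read_state(); print(s, r.nose_length)
ims=[]
for n in("scene","top"):
    c=r.read_camera(n); W=cloud(c); ims.append(c["color"])
    for t in("screw_wing","flask_mid"):
        for o in r.trace(n,t)[:4]:
            m=o["mask"]; print(n,t,round(o["p"],2),np.round(o["centre"]),m.sum(),np.round(np.nanmedian(W[m],0),3),np.round(np.nanpercentile(W[m],97,axis=0),3),np.round(np.nanpercentile(W[m],3,axis=0),3))
cv2.imwrite("pics/a.png",cv2.resize(np.vstack(ims),None,fx=.78,fy=.78))
E
```

```text
{'clock': 0.0, 'qpos': array([ 1.06988509e+00,  3.59478272e-01,  1.51147188e+00,  3.97036800e-06,
        1.27250288e+00, -1.15088126e-01]), 'qd': array([-1.00966634e-03,  8.67473558e-05,  3.66330103e-04,  8.03668105e-04,
       -1.11721764e-03,  9.06177688e-04]), 'tau': array([-1.45097265e-04, -5.27630925e+01, -2.78607363e+01, -3.26299305e-04,
        1.32483462e-02,  1.51089620e-05]), 'eef_pos': array([0.22545978, 0.5552863 , 0.23845449]), 'tool_rot': array([ 1.91717740e-01,  9.81449664e-01, -8.85840804e-04, -2.83797287e-04]), 'contact_force': array([-0.47171225,  0.28795387,  0.01329277]), 'wrist_torque': array([-0.01580682, -0.00643113, -0.02768294]), 'finger_gap': 1.0008887195085345} 0.008
scene flask_mid 0.65 [192. 261.] 1426 [0.474 0.134 0.046] [0.493 0.162 0.132] [0.457 0.106 0.003]
top screw_wing 0.8 [198. 388.] 250 [ 0.548 -0.089  0.109] [ 0.565 -0.081  0.114] [ 0.532 -0.098  0.092]
top flask_mid 0.62 [252. 250.] 1345 [0.465 0.131 0.046] [0.49  0.162 0.135] [0.428 0.102 0.011]
```

View pics/a.png

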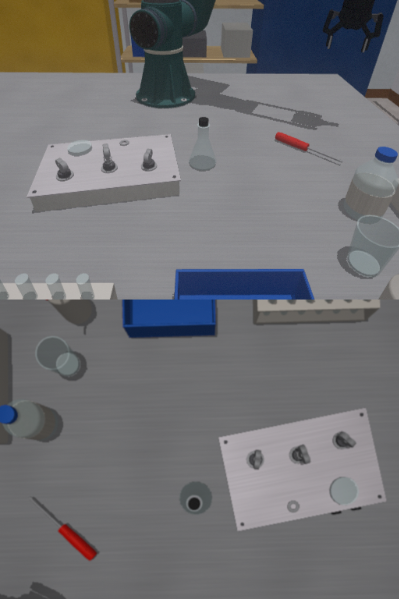

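```bash
cat > m.py <<'E'
from h import *
def wing(n,c0,zlo,rad=.035):
    c=r.read_camera(n); W=cloud(c)
    k=(np.hypot(W[...,0]-c0[0],W[...,1]-c0[1])<rad)&(W[...,2]>zlo)
    P=W[k]; (cx,cy),(a,b),_=cv2.minAreaRect((P[:,:2]*1000).astype(np.float32))
    w,V=np.linalg.eigh(np.cov(P[:,:2].T)); d=V[:,1]
    print(n,len(P),"rect",round(cx,1),round(cy,1),round(a,1),round(b,1),"mean",P.mean(0).round(4),"zmax",np.percentile(P[:,2],[50,98]).round(4),"long axis deg",round(np.degrees(np.arctan2(d[1],d[0]))%180,1),"sd",np.sqrt(w).round(4))
    return c,W
E
python3 - <<'E'
from m import *
for z in(.098,.104,.108): c,W=wing("top",(.548,-.089),z)
wing("scene",(.548,-.089),.098)
img=c["color"][110:300,270:500]
cv2.imwrite("pics/b.png",cv2.resize(img,None,fx=3,fy=3,interpolation=cv2.INTER_CUBIC))
s=r.read_state();T=R.from_quat(s["tool_rot"]).as_matrix();print(T.round(3))
E
```

```text
top 238 rect 549.1 -91.0 39.8 14.4 mean [ 0.5488 -0.0896  0.1087] zmax [0.11   0.1134] long axis deg 17.9 sd [0.0039 0.0112]
top 198 rect 548.9 -91.1 37.5 13.1 mean [ 0.5489 -0.0902  0.1099] zmax [0.1102 0.1134] long axis deg 18.5 sd [0.0036 0.0107]
top 154 rect 548.9 -90.7 34.4 12.0 mean [ 0.5489 -0.0904  0.1108] zmax [0.1108 0.1135] long axis deg 18.7 sd [0.0035 0.0097]
scene 117 rect 552.7 -88.5 35.5 13.9 mean [ 0.5568 -0.0872  0.1064] zmax [0.1077 0.1109] long axis deg 17.0 sd [0.0037 0.0105]
[[-0.927  0.376 -0.   ]
 [ 0.376  0.927 -0.   ]
 [ 0.    -0.    -1.   ]]
```

View pics/b.png

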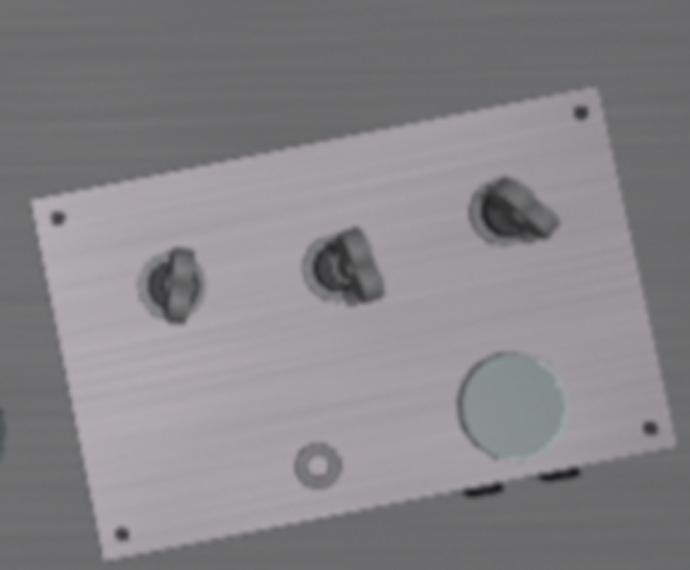

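{"op": "step_arm", "data": {
  "rows": [
    {"linear":[-0.775,-0.682,0],"rotation":[0,0,0],"jaw":0.6},
    {"linear":[-0.775,-0.682,0],"rotation":[0,0,0],"jaw":0.6},
    {"linear":[-0.775,-0.682,0],"rotation":[0,0,0],"jaw":0.6},
    {"linear":[-0.775,-0.682,0],"rotation":[0,0,0],"jaw":0.6},
    {"linear":[-0.775,-0.682,0],"rotation":[0,0,0],"jaw":0.6},
    {"linear":[-0.775,-0.682,0],"rotation":[0,0,0],"jaw":0.6},
    {"linear":[-0.775,-0.682,0],"rotation":[0,0,0],"jaw":0.6},
    {"linear":[-0.775,-0.682,0],"rotation":[0,0,0],"jaw":0.6},
    {"linear":[-0.775,-0.682,0],"rotation":[0,0,0],"jaw":0.6},
    {"linear":[-0.775,-0.682,0],"rotation":[0,0,0],"jaw":0.6},
    {"linear":[-0.775,-0.682,0],"rotation":[0,0,0],"jaw":0.6},
    {"linear":[-0.775,-0.682,0],"rotation":[0,0,0],"jaw":0.6},
    {"linear":[-0.775,-0.682,0],"rotation":[0,0,0],"jaw":0.6},
    {"linear":[-0.775,-0.682,0],"rotation":[0,0,0],"jaw":0.6}
  ],
  "newtons": 60
}}

```text
clock: 2.25
eef_pos: [0.5494, -0.0923, 0.2395]
tool_rot: [0.192, 0.981, 0.0, 0.0]
contact_force: [0.7, 1.2, -0.3]
finger_gap: 0.598
```

{"op": "step_arm", "data": {
  "rows": [
    {"linear":[0,0,0],"rotation":[0,0,-0.967],"jaw":0.6},
    {"linear":[0,0,0],"rotation":[0,0,-0.967],"jaw":0.6},
    {"linear":[0,0,0],"rotation":[0,0,-0.967],"jaw":0.6},
    {"linear":[0,0,0],"rotation":[0,0,-0.967],"jaw":0.6},
    {"linear":[0,0,0],"rotation":[0,0,-0.967],"jaw":0.6},
    {"linear":[0,0,0],"rotation":[0,0,-0.967],"jaw":0.6},
    {"linear":[0,0,0],"rotation":[0,0,-0.967],"jaw":0.6},
    {"linear":[0,0,0.6],"rotation":[0,0,0],"jaw":0.6},
    {"linear":[0,0,0],"rotation":[0,0,0],"jaw":0.6}
  ]
}}

```text
clock: 3.38
eef_pos: [0.547, -0.0901, 0.2076]
tool_rot: [-0.161, 0.987, 0.001, -0.002]
contact_force: [-0.3, 0.6, -0.1]
finger_gap: 0.597
```

```bash
cat > c.py <<'E'
from m import *
import sys
s=r.read_state();T=R.from_quat(s["tool_rot"]).as_matrix();print(s["clock"],s["eef_pos"].round(4),s["qpos"].round(2),s["finger_gap"],s["contact_force"].round(1))
print("tool y deg",np.degrees(np.arctan2(T[1,1],T[0,1])),T.round(3).tolist())
c=(.549,-.0905)
for z in(.098,.106):
  C,W=wing("wrist",c,z)
cv2.imwrite("pics/%s.png"%sys.argv[1],C["color"])
E
python3 c.py c
```

```text
3.375 [ 0.547  -0.0901  0.2076] [-0.29  0.33  1.65 -0.    1.17 -2.18] 0.5970651266644543 [-0.3  0.6 -0.1]
tool y deg 108.501733802749 [[-0.948, -0.317, -0.004], [-0.317, 0.948, 0.001], [0.004, 0.002, -1.0]]
wrist 17579 rect 546.7 -92.0 39.8 66.7 mean [ 0.5353 -0.0948  0.2684] zmax [0.2807 0.297 ] long axis deg 108.6 sd [0.0059 0.0193]
wrist 17652 rect 546.3 -92.1 38.0 67.1 mean [ 0.536  -0.0947  0.27  ] zmax [0.2818 0.2981] long axis deg 108.5 sd [0.0058 0.0195]
```

View pics/c.png

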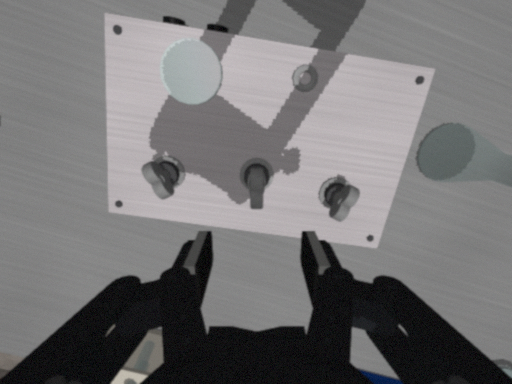

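The wrist view shows the middle (tall) wing near (row 185, col 257), upright in the image and lined up with the gap between the fingers. The points from the fingers themselves need excluding.

```bash
sed -i 's/(W\[...,2\]>zlo)/(W[...,2]>zlo)\&(W[...,2]<.13)/' m.py; python3 c.py d
```

```text
3.475 [ 0.5487 -0.0906  0.2096] [-0.29  0.33  1.64 -0.    1.17 -2.18] 0.6046661595056683 [ 0.3 -0.3  1. ]
tool y deg 108.50581765319849 [[-0.948, -0.317, -0.0], [-0.317, 0.948, 0.0], [0.0, 0.0, -1.0]]
wrist 548 rect 545.8 -90.3 38.1 14.1 mean [ 0.5443 -0.0912  0.1091] zmax [0.11   0.1123] long axis deg 18.6 sd [0.0036 0.0108]
wrist 486 rect 546.4 -90.4 36.1 11.9 mean [ 0.5449 -0.0908  0.1099] zmax [0.1102 0.1122] long axis deg 18.7 sd [0.0034 0.0102]
```

{"op": "step_arm", "data": {
  "rows": [
    {"linear":[0.02,0,0.5],"rotation":[0,0,0],"jaw":0.5},
    {"linear":[0,0,0.5],"rotation":[0,0,0],"jaw":0.5},
    {"linear":[0,0,0.5],"rotation":[0,0,0],"jaw":0.5},
    {"linear":[0,0,0.4],"rotation":[0,0,0],"jaw":0.5},
    {"linear":[0,0,0.2],"rotation":[0,0,0],"jaw":0.5},
    {"linear":[0,0,0.15],"rotation":[0,0,0],"jaw":0.5},
    {"linear":[0,0,0],"rotation":[0,0,0],"jaw":0.5},
    {"linear":[0,0,0],"rotation":[0,0,0],"jaw":0.5}
  ],
  "newtons": 90
}}

```text
clock: 4.58
eef_pos: [0.5483, -0.0911, 0.0974]
tool_rot: [-0.161, 0.987, -0.0, 0.0]
contact_force: [-0.2, 0.5, 0.6]
finger_gap: 0.5
```

{"op": "step_arm", "data": {
  "rows": [
    {"linear":[0,0,0],"rotation":[0,0,0],"jaw":0},
    {"linear":[0,0,0],"rotation":[0,0,0],"jaw":0},
    {"linear":[0,0,0],"rotation":[0,0,0],"jaw":0},
    {"linear":[0,0,0],"rotation":[0,0,0],"jaw":0},
    {"linear":[0,0,0],"rotation":[0,0,0],"jaw":0},
    {"linear":[0,0,0],"rotation":[0,0,0],"jaw":0},
    {"linear":[0,0,0],"rotation":[0,0,0],"jaw":0},
    {"linear":[0,0,0],"rotation":[0,0,0],"jaw":0}
  ]
}}

```text
clock: 5.58
eef_pos: [0.5479, -0.0905, 0.0969]
tool_rot: [-0.161, 0.987, 0.0, 0.0]
contact_force: [-0.8, 3.7, 4.5]
finger_gap: 0.119
```

```bash
python3 - <<'E'
from h import *
s=r.read_state();print(s["clock"],s["eef_pos"].round(4),s["contact_force"].round(1),s["wrist_torque"].round(2),s["finger_gap"])
a=r.read_camera("wrist")["color"];b=r.read_camera("scene")["color"][150:270,20:250]
cv2.imwrite("pics/e.png",np.vstack([a,cv2.resize(b,(512,214*512//410))])[:600])
E
```

```text
5.575 [ 0.5479 -0.0905  0.0969] [-0.8  3.7  4.5] [ 0.8   0.03 -0.02] 0.11866999862823106
```

View pics/e.png

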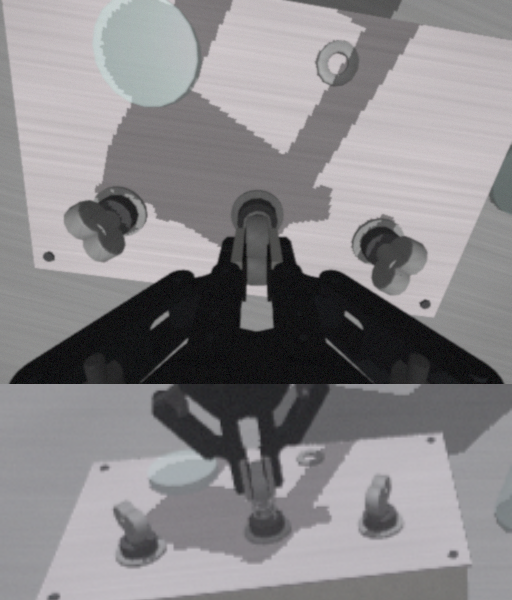

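The wing is held between both fingers, near (row 245, col 257). Next I push down.

{"op": "step_arm", "data": {
  "rows": [
    {"linear":[0,0,0.08],"rotation":[0,0,0],"jaw":0},
    {"linear":[0,0,0.08],"rotation":[0,0,0],"jaw":0},
    {"linear":[0,0,0.08],"rotation":[0,0,0],"jaw":0},
    {"linear":[0,0,0],"rotation":[0,0,0],"jaw":0},
    {"linear":[0,0,0],"rotation":[0,0,0],"jaw":0},
    {"linear":[0,0,0],"rotation":[0,0,0],"jaw":0}
  ]
}}

```text
clock: 6.42
eef_pos: [0.548, -0.0906, 0.0855]
tool_rot: [-0.161, 0.987, 0.0, 0.0]
contact_force: [-1.8, 4.5, 12.0]
finger_gap: 0.119
```

{"op": "step_arm", "data": {
  "rows": [
    {"linear":[0,0,0],"rotation":[0,0,0.8],"jaw":0},
    {"linear":[0,0,0],"rotation":[0,0,0.8],"jaw":0},
    {"linear":[0,0,0],"rotation":[0,0,0.8],"jaw":0},
    {"linear":[0,0,0],"rotation":[0,0,0.8],"jaw":0},
    {"linear":[0,0,0],"rotation":[0,0,0.8],"jaw":0},
    {"linear":[0,0,0],"rotation":[0,0,0.8],"jaw":0},
    {"linear":[0,0,0],"rotation":[0,0,0.8],"jaw":0},
    {"linear":[0,0,0],"rotation":[0,0,0.8],"jaw":0},
    {"linear":[0,0,0],"rotation":[0,0,0.8],"jaw":0},
    {"linear":[0,0,0],"rotation":[0,0,0.8],"jaw":0},
    {"linear":[0,0,0],"rotation":[0,0,0.8],"jaw":0},
    {"linear":[0,0,0],"rotation":[0,0,0.8],"jaw":0},
    {"linear":[0,0,0],"rotation":[0,0,0.8],"jaw":0},
    {"linear":[0,0,0],"rotation":[0,0,0.8],"jaw":0},
    {"linear":[0,0,0],"rotation":[0,0,0.8],"jaw":0},
    {"linear":[0,0,0],"rotation":[0,0,0],"jaw":0},
    {"linear":[0,0,0],"rotation":[0,0,0],"jaw":0}
  ]
}}

```text
clock: 8.55
eef_pos: [0.5476, -0.0914, 0.0855]
tool_rot: [0.45, 0.893, -0.0, 0.0]
contact_force: [-3.0, 1.1, 12.2]
finger_gap: 0.121
```

```bash
python3 - <<'E'
from h import *
s=r.read_state();T=R.from_quat(s["tool_rot"]).as_matrix();print(s["clock"],s["eef_pos"].round(4),s["contact_force"].round(1),s["wrist_torque"].round(2),s["finger_gap"],np.degrees(np.arctan2(T[1,1],T[0,1])))
a=r.read_camera("wrist")["color"]
cv2.imwrite("pics/f.png",a)
E
```

```text
8.55 [ 0.5476 -0.0914  0.0855] [-3.   1.1 12.2] [ 0.24  0.67 -0.1 ] 0.12066292984873957 36.527377876727954
```

View pics/f.png

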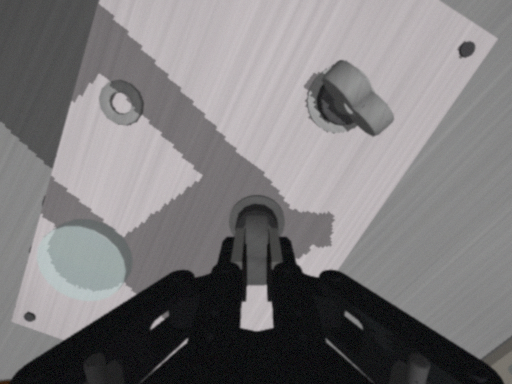

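The wing turned with the jaws by 72° and the push is still 12 N. I release it and go straight up.

{"op": "step_arm", "data": {
  "rows": [
    {"linear":[0,0,0],"rotation":[0,0,0],"jaw":0.5},
    {"linear":[0,0,0],"rotation":[0,0,0],"jaw":0.5},
    {"linear":[0,0,0],"rotation":[0,0,0],"jaw":0.5},
    {"linear":[0,0,0],"rotation":[0,0,0],"jaw":0.5},
    {"linear":[0,0,0],"rotation":[0,0,0],"jaw":0.5},
    {"linear":[0,0,-0.2],"rotation":[0,0,0],"jaw":0.5},
    {"linear":[0,0,-0.5],"rotation":[0,0,0],"jaw":0.5},
    {"linear":[0,0,-0.8],"rotation":[0,0,0],"jaw":0.5},
    {"linear":[0,0,-0.8],"rotation":[0,0,0],"jaw":0.5},
    {"linear":[0,0,-0.2],"rotation":[0,0,0],"jaw":0.5},
    {"linear":[0,0,0],"rotation":[0,0,0],"jaw":0.5},
    {"linear":[0,0,0],"rotation":[0,0,0],"jaw":0.5}
  ]
}}

```text
clock: 10.1
eef_pos: [0.5468, -0.0906, 0.2085]
tool_rot: [0.45, 0.893, -0.0, -0.001]
contact_force: [-0.3, -0.0, -0.4]
finger_gap: 0.497
```

```bash
sed -i 's/(.098,.106)/(.085,.09,.098)/' c.py; python3 c.py g; python3 - <<'E'
from h import *
c=r.read_camera("top");W=cloud(c)
for o in r.trace("top","flask_mid")[:1]: print("flask",o["centre"],np.nanmedian(W[o["mask"]],0).round(3))
print(r.read_state()["qd"].round(3))
E
```

```text
10.1 [ 0.5468 -0.0906  0.2085] [-0.29  0.33  1.65 -0.    1.17 -0.93] 0.4968168760122744 [-0.3 -0.  -0.4]
tool y deg 36.51063704364552 [[-0.595, 0.804, -0.002], [0.804, 0.595, 0.001], [0.002, -0.002, -1.0]]
wrist 528 rect 546.6 -89.6 13.7 38.2 mean [ 0.5453 -0.088   0.1017] zmax [0.1026 0.1047] long axis deg 126.6 sd [0.0036 0.0108]
wrist 529 rect 546.2 -89.3 13.5 37.3 mean [ 0.5453 -0.088   0.1016] zmax [0.1025 0.1047] long axis deg 126.6 sd [0.0036 0.0108]
wrist 471 rect 546.9 -90.0 11.5 36.0 mean [ 0.5461 -0.089   0.1024] zmax [0.1028 0.1049] long axis deg 126.6 sd [0.0035 0.0103]
flask [250.6, 249.0] [0.464 0.13  0.043]
[-0.001 -0.003 -0.006  0.001  0.003  0.001]
```

View pics/g.png

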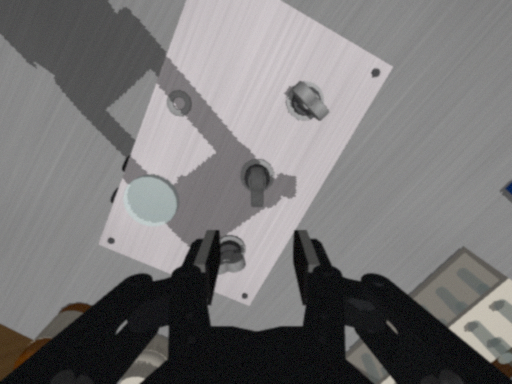

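```bash
python3 -c "
from plant import r
print(r.hand_in())"
```

```text
the job is handed in; nothing more can be done
None
```

I drove the standing screw (the middle one) and handed the job in; the hand-in itself gives no verdict. I gripped it by its wing, pushed it down about 11.5 mm at 12 N, turned it 72° (1.26 rad) clockwise while still pushing, then let go and backed off straight up.

Last checks, made from about 0.1 m above before hand-in:
- **Screw height:** the wing top went from 0.112 m to 0.105 m, so it stays about 7.5 mm down by itself. At least 6 mm was needed.
- **Screw turn:** the wing's direction went from 18.6° to 126.6°, which is 72° clockwise. At least 46° was needed.
- **Flask:** in the top camera it is within about 3 mm of where it stood at the start, which is about the camera's accuracy.
- **Robot:** it touched nothing, with a contact force of about 0 N, and the clock stood at about 10 s of the 32 s allowed.

None of these checks failed or disagreed. The first wrist-camera measurement picked up the fingers, so I filtered those points out and measured again before gripping.

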